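# Switch on the loaded channel of the sensor test box

## Robot

A 7-joint arm with a two-finger parallel gripper is mounted at the origin on the work surface; the furniture and walls round the work are solid. World frame = base frame: x ahead of the robot, y to its left, z up, the work surface at z = 0. Lengths are in m, angles in rad, forces in N, time in s.
With the tool pointing down it reaches from about 0.35 to 0.9 m from the base axis. Payload 8.1 kg.
Tool frame: the origin (TCP) lies at the very end of the fingers, on their centre line; the grasp point (between the pads) lies 19 mm behind it; z points along the fingers, y is the line along which they close (so a half turn about z gives the same grasp; the last joint's range is limited). The gripper opens to 92 mm and grips with 3 to 60 N. Pads are 19 mm wide; open, the fingers measure 130 mm over their backs; the gripper's body (75 mm by 190 mm) begins 47 mm behind the grasp point.
Start: joints at [-1.397, 0.434, 0.025, 1.573, -0.012, 1.134, -0.075], TCP at [0.171, 0.601, 0.227] pointing down, gripper open.
Joint ranges: [-2.62, 2.62], [-0.44, 2.09], [-1.27, 1.32], [0.08, 2.57], [-1.32, 4.46], [0.12, 2], [-2.74, 2.74]. Speed limits (rad/s): [2.22, 2.22, 3.01, 3.01, 3.14, 3.14, 3.14].

## Interface

Orientations are given as a rotation vector (axis times angle).
In Python, from cell import readout, cams, job gives the robot as it stands.
- The arm moves only by the tool drive_tool, never from a script. Its argument "commands" is a list of rows, each a list of 3 entries, a list of its own where there are three numbers: the turn, a rotation vector about the tool's x, y, z in rad, then the shift along the tool's x, y, z in cm, then the gripper's target within -1 to 1 (fully open at 1, half-way at 0, shut at -1). A call has 1 to 20 rows; each row is the pose to reach, as a shift and turn from the pose commanded when the call began, along the tool's axes at that moment; what a row does not reach only later rows make up. A row lasts 1/12 s, in which the tool goes at most 41.7 mm and 7.16 degrees, less where a joint would pass 70% of its speed; a pose out of reach is approached as far as the arm can. A call with a gripper value outside its range is refused whole. The fingers move at their own pace and stop on an object; "newtons" is the grip in N (left out, the last holds). Time passes only in rows, so rows that repeat a pose let the fingers close. It gives the time, the measured TCP pose, the force, the opening and the grip force at its end, in the units of the state.
- readout.observe(): the state, without advancing time (a new reading comes with each control period).
- cams.get_image(name): name is "scene" or "top"; returns the picture (400x640x3 uint8, blue, green, red); there is no depth.
- cams.camera_info(name): a dict with "camera_matrix" (3x3 intrinsics, pixels), "R" (3x3) and "t" (3): a world point X has camera coordinates R X + t. Camera axes: x right, y down, z forward; pixel columns grow to the right and rows downward; lengths in m; the calibration is good to about 2 mm. A picture is of the moment at which its call begins. camera_info takes no time and is no camera call.
- job.sign_off(): hands the job in; it is judged then, once.
The state is a dict: "clock": time; "joints": joint angles; "dq": joint speeds; "joint_efforts": joint torques, N m; "position": TCP position; "ee_rot": TCP orientation; "force": force on the tool from outside, world axes, zero at the start; "ft_torque": the same for the moment, N m; "width": opening from 0.0 (shut) to 1.0 (fully open); "gripper_force": force on a finger pad.
Only numpy, scipy, OpenCV 4.12 (cv2) and the standard library are available. Lean on these libraries where they do the work, as an engineer would, in place of code of your own. Each camera call takes 0.05 s, during which the arm holds its last target. There are 200 camera calls.

## Task

The grey test box on the bench has two seats, each with its own bat toggle straight in front of it; one seat holds a round sensor with upright pins, the other only a dust cap with a knob. Switch on the channel that holds the sensor: flip its toggle over the centre so that it leans fully away from the front of the box, towards the seats. Never flip the other toggle, and leave the sensor sitting in its seat.

Things in the scene. Friction and masses are not known exactly. Their poses are not given: they have to be found in the camera images.
- test_box: Fixed grey box with aluminium top, 190 mm deep (x), 260 wide (y), 60 high. Origin: centre of its underside; +x from front (vents, toggles) to back (seats), +y left. Two channels at y = +55 mm (left) and -55 (right), each with a seat (ring 47 mm across, 5 high) at x = +45 and a bat toggle pivoted at x = -45, z = 68 mm, at the top of a bush 13 mm across standing 8 mm out of the box's top.
- sensor: Round off-white sensor, 38 mm across, 13 high, with short upright pins, loose in one of the two seats (the other holds a plain grey dust cap, 38 mm across, with a knob, 21 high). Origin: centre of its underside, 60 mm above the bench. A second such sensor lying on the bench is no part of the job.
- toggle_left (a joint): Bat toggle at box y = +55 mm: round steel bat, 43 mm from pivot to end, 8 thick at the foot, 12 near the end. Swings in the box's x-z plane: 0 = off, leaning 0.45 rad to the front (-x), its end 19 mm before the pivot and 107 above the bench; 0.45 = upright; 0.9 rad = on, leaning to the back (+x). Over centre it snaps to the side it is on; flipping takes about 2 N at its end. Starts off.
- toggle_right (a joint): The right channel's bat toggle (box y = -55 mm), the same in all else as toggle_left. Starts off.
Mind the look-alikes: they are no part of the job. Leave any green or purple look-alike of the sensor alone.

How it is judged:
At the end, for the whole second after the job is handed in: The toggle in front of the sensor leans to the back of the box (joint above 0.75 of 0.9 rad), the other is off (below 0.2 rad), and the sensor sits level (within 10 degrees) in its seat, within 10 mm of where it started (((y of sensor in the frame of test_box above 0 m and value of joint toggle_left above 0.75 rad and value of joint toggle_right below 0.2 rad) or (y of sensor in the frame of test_box below 0 m and value of joint toggle_right above 0.75 rad and value of joint toggle_left below 0.2 rad)) and distance of sensor from where it was at the start of the episode below 0.01 m and angle between sensor's own z axis and vertical below 0.17 rad); the robot touches nothing.
It fails at once if the toggle in front of the dust cap goes over its centre, even for a moment ((y of sensor in the frame of test_box above 0 m and value of joint toggle_right above 0.45 rad) or (y of sensor in the frame of test_box below 0 m and value of joint toggle_left above 0.45 rad)).
It fails at once if the sensor is taken or knocked out of its seat (moved by more than 15 mm) (distance of sensor from where it was at the start of the episode above 0.015 m).
It also fails if it takes over 32 s, if anything falls off the work surface, if the arm or the gripper's body presses on something with over 40 N, if the wrist force passes 120 N, or if a joint passes its speed limit or range.

## Working session

There is one attempt and no reset: what is moved stays moved. The work goes in short steps, Python scripts to look and compute and a tool call to move; the robot and the scene stay as the last step left them, time stands still between calls to the robot, and variables do not carry over. Pictures are saved under pics/ and viewed, at most 10 in all, crops included, and the job is handed in when it is done.

Besides the shell and the picture viewer there is one more tool, called after "Request:" as name([rows], argument=value, ...), one row to a line, values as JSON. drive_tool: Moves the arm, as the interface text tells. Its arguments: {"type":"object","properties":{"commands":{"type":"array"},"newtons":{"type":"number"}},"required":["commands"]}

```bash
mkdir -p pics
python3 - <<'E'
from cell import readout,cams
import cv2
for n in("scene","top"):
    cv2.imwrite(f"pics/{n}0.png",cams.get_image(n))
    i=cams.camera_info(n);print(n,i)
print(readout.observe())
E
```

```text
scene {'camera_matrix': array([[381.19027601,   0.        , 316.45391022],
       [  0.        , 381.19027601, 203.78294972],
       [  0.        ,   0.        ,   1.        ]]), 'R': array([[ 0.79264185, -0.60955415, -0.01275292],
       [-0.25467965, -0.31202638, -0.91530203],
       [ 0.55394691,  0.7287546 , -0.40256621]]), 't': array([-0.56812432,  0.23215859,  0.53075443])}
top {'camera_matrix': array([[442.28799079,   0.        , 320.15515535],
       [  0.        , 442.28799079, 199.4698634 ],
       [  0.        ,   0.        ,   1.        ]]), 'R': array([[ 0.00823068, -0.99976369,  0.02012018],
       [-0.99402682, -0.01036986, -0.10864228],
       [ 0.10882525, -0.01910579, -0.99387727]]), 't': array([-0.08391627,  0.70013984,  0.87694548])}
{'clock': 0.1, 'joints': array([-1.39660699,  0.43513943,  0.02495844,  1.57399206, -0.01160193,
        1.13395763, -0.07507513]), 'dq': array([-0.00011025, -0.00289721,  0.00098259, -0.0019222 , -0.00042249,
       -0.00095725, -0.00120292]), 'joint_efforts': array([ 3.27296926e-03, -6.69119883e+01,  9.87929218e-01, -3.15142822e+01,
       -6.05577766e-02,  3.75546212e-02,  5.21454513e-05]), 'position': array([0.17071372, 0.60077939, 0.22603731]), 'ee_rot': array([-4.33432115e-01, -3.11147689e+00,  2.12000867e-03]), 'force': array([ 0.22047979, -0.06677397,  0.06787301]), 'ft_torque': array([ 0.01010984, -0.0389671 ,  0.03045876]), 'gripper_force': 0.0, 'width': 0.9986757851558156}
```

View pics/scene0.png

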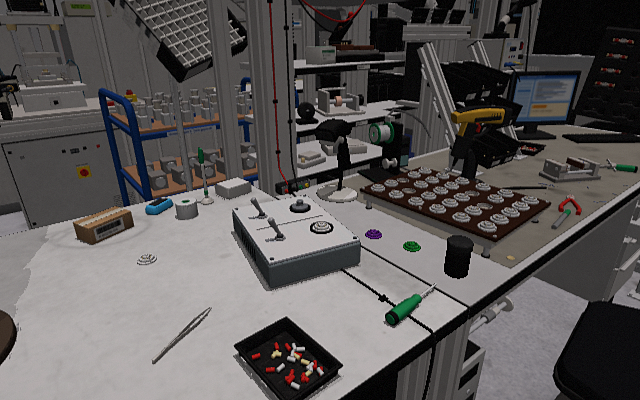

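View pics/top0.png

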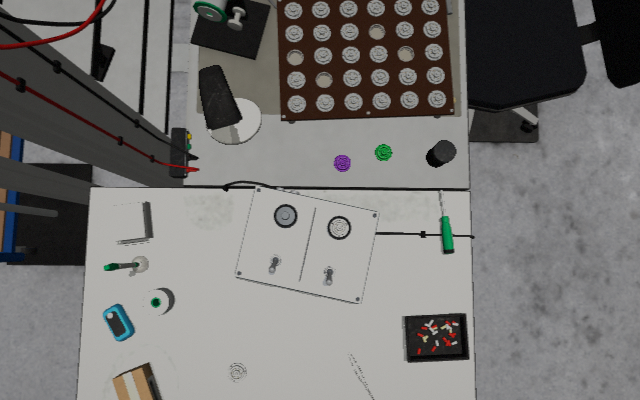

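The scene view shows the test box with two seats. In the top view, the seat at (285,215) is dark with a knob, so it looks like the dust cap. The seat at (339,228) is off-white, so it looks like the sensor. Other look-alikes are a loose sensor on the bench at (238,371), purple at (342,163), green at (384,152), and the tray items. I'll confirm with an enlarged crop and measure the box.

```bash
cat > h.py <<'E'
import numpy as np,cv2
from cell import readout,cams
from scipy.spatial.transform import Rotation as Ro
def ray(n,uv,z):
    i=cams.camera_info(n);K,R,t=i["camera_matrix"],np.array(i["R"]),np.array(i["t"])
    d=R.T@np.linalg.inv(K)@[*uv,1];c=-R.T@t
    return c+d*(z-c[2])/d[2]
def proj(n,X):
    i=cams.camera_info(n);p=i["camera_matrix"]@(np.array(i["R"])@X+i["t"]);return p[:2]/p[2]
E
python3 - <<'E'
from h import *
a=cv2.imread("pics/top0.png");b=cv2.imread("pics/scene0.png")
ca=cv2.resize(a[180:310,230:385],None,fx=3.8,fy=3.8,interpolation=2)[:, :]
cb=cv2.resize(b[185:295,225:370],None,fx=2,fy=2,interpolation=2)
g=cv2.cvtColor(a,6)
# ring centres: dark ring
P={}
for k,(u,v) in dict(L=(285,215),R=(339,228)).items():
    m=(g[v-17:v+18,u-17:u+18]<75).astype(np.uint8)
    c=max(cv2.findContours(m,0,2)[0],key=cv2.contourArea)
    (x,y),r=cv2.minEnclosingCircle(c);P[k]=ray("top",(x+u-17,y+v-17),.065);print(k,x+u-17,y+v-17,r,P[k])
d=P["L"]-P["R"];print("dist",np.linalg.norm(d))
yh=d/np.linalg.norm(d);xh=np.array([yh[1],-yh[0],0])
mid=(P["L"]+P["R"])/2;o=mid-.045*xh;o[2]=0
print("origin",o,"yaw",np.arctan2(xh[1],xh[0]))
for s in(1,-1):
    piv=o-.045*xh+s*.055*yh+[0,0,.068];end=piv-.019*xh+[0,0,.039]
    print(s,piv,end,[proj(n,q).round(1) for n in("top","scene") for q in(piv,end)])
    for q in (piv,end):
        p=(proj("top",q)-[230,180]+.5)*3.8;cv2.circle(ca,tuple(p.astype(int).tolist()),4,(0,0,255),1)
for sx in(1,-1):
  for sy in(1,-1):
    p=(proj("top",o+sx*.095*xh+sy*.13*yh+[0,0,.06])-[230,180]+.5)*3.8;cv2.circle(ca,tuple(p.astype(int).tolist()),4,(255,0,0),1)
cv2.imwrite("pics/crop.png",ca)
T=Ro.from_rotvec(readout.observe()["ee_rot"]).as_matrix();print(T)
E
```

```text
L 285.3582992553711 215.77935218811035 11.796917915344238 [ 0.66449804 -0.00752951  0.065     ]
R 338.9350280761719 227.48870086669922 11.672904968261719 [ 0.64207752 -0.1149037   0.065     ]
dist 0.10969000114372651
origin [ 0.60923784 -0.05201865  0.        ] yaw -0.20584969120371294
1 [0.57642983 0.01101812 0.068     ] [0.55783097 0.0149017  0.107     ] [array([275.1, 260.2]), array([271.2, 270.7]), array([261.9, 212.8]), array([252.1, 197.9])]
-1 [ 0.55394595 -0.09665952  0.068     ] [ 0.53534708 -0.09277594  0.107     ] [array([329.6, 272.1]), array([328.4, 283.2]), array([279.9, 234.2]), array([269.3, 218.1])]
[[-9.61929185e-01  2.73298695e-01 -2.56847649e-04]
 [ 2.73298791e-01  9.61928277e-01 -1.32692272e-03]
 [-1.15577232e-04 -1.34660185e-03 -9.99999087e-01]]
```

View pics/crop.png

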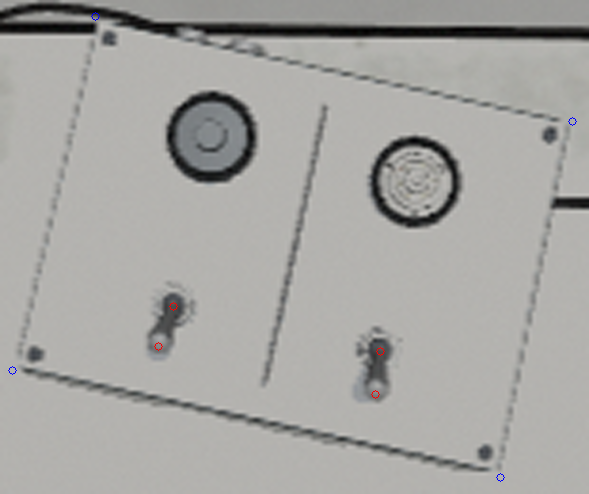

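The crop confirms it. The right seat at crop (415,180) holds the off-white, ringed sensor, and the left seat at (210,135) holds the grey cap with the knob. The job is therefore toggle_right, whose pivot and end projections land on the bat. I'll travel high with the fingers shut to a point in front of it.

Request:
drive_tool([
  [[0, 0, -0.07], [-3, -3.5, 0], -1],
  [[0, 0, -0.07], [-6, -7, 0], -1],
  [[0, 0, -0.07], [-9, -10.5, 0], -1],
  [[0, 0, -0.07], [-12, -14, 0], -1],
  [[0, 0, -0.07], [-15, -17.5, 0], -1],
  [[0, 0, -0.07], [-18, -21, 0], -1],
  [[0, 0, -0.07], [-21, -24.5, 0], -1],
  [[0, 0, -0.07], [-24, -28, 0], -1],
  [[0, 0, -0.07], [-27, -31.6, 0], -1],
  [[0, 0, -0.07], [-30, -35.1, 0], -1],
  [[0, 0, -0.07], [-33, -38.6, 0], -1],
  [[0, 0, -0.07], [-36, -42.1, 0], -1],
  [[0, 0, -0.07], [-39, -45.6, 0], -1],
  [[0, 0, -0.07], [-42, -49.1, 0], -1],
  [[0, 0, -0.07], [-45, -52.7, 0], -1],
  [[0, 0, -0.07], [-47, -55, 0], -1],
  [[0, 0, -0.07], [-48.8, -57.1, 0], -1],
  [[0, 0, -0.07], [-48.8, -57.1, 0], -1],
  [[0, 0, -0.07], [-48.8, -57.1, 0], -1],
  [[0, 0, -0.07], [-48.8, -57.1, 0], -1],
], newtons=20)

```text
clock: 1.77
position: [0.4843, -0.0842, 0.2264]
ee_rot: [-0.332, -3.124, 0.002]
force: [0.6, -0.2, -0.6]
width: 0.007
gripper_force: 0.0
```

Request:
drive_tool([
  [[0, 0, 0], [0, 0.2, 3], -1],
  [[0, 0, 0], [0, 0.2, 6], -1],
  [[0, 0, 0], [0, 0.2, 9], -1],
  [[0, 0, 0], [0, 0.2, 11.5], -1],
  [[0, 0, 0], [0, 0.2, 13.4], -1],
  [[0, 0, 0], [0, 0.2, 13.4], -1],
  [[0, 0, 0], [0, 0.2, 13.4], -1],
  [[0, 0, 0], [0, 0.2, 13.4], -1],
])

```text
clock: 2.43
position: [0.485, -0.0789, 0.0937]
ee_rot: [0.323, 3.124, 0.001]
force: [0.2, 0.1, 0.7]
width: 0.008
gripper_force: 0.0
```

Run:
```python
from h import *
a=cams.get_image("top")[160:330,200:410];b=cams.get_image("scene")[130:300,190:400]
cv2.imwrite("pics/near.png",cv2.resize(np.vstack([a,b]),None,fx=1.75,fy=1.75,interpolation=2))
s=readout.observe();print(s["position"],s["force"])
```

```text
[ 0.4854906  -0.07918694  0.09407897] [ 0.14807426 -0.61686669 -0.40308755]
```

View pics/near.png

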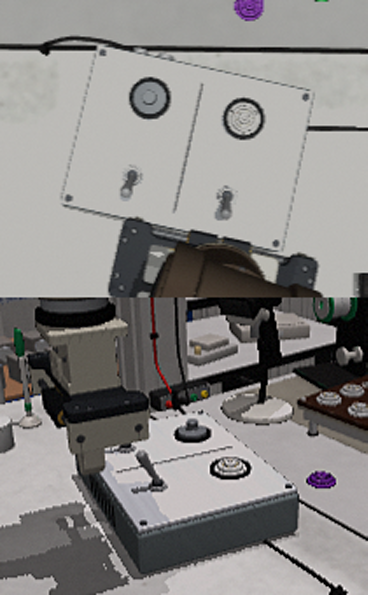

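The near view shows the fingers in front of the right toggle, at about (225,205) in the top half, with the body well above the box. I'll push towards the back now and then retreat.

Request:
drive_tool([
  [[0, 0, 0], [-1.5, -0.3, 0], -1],
  [[0, 0, 0], [-3, -0.3, 0], -1],
  [[0, 0, 0], [-3.6, -0.3, 0], -1],
  [[0, 0, 0], [-4, -0.3, 0], -1],
  [[0, 0, 0], [-4.4, -0.3, 0], -1],
  [[0, 0, 0], [-4.8, -0.3, 0], -1],
  [[0, 0, 0], [-5.2, -0.3, 0], -1],
  [[0, 0, 0], [-5.6, -0.3, 0], -1],
  [[0, 0, 0], [-6, -0.3, 0], -1],
  [[0, 0, 0], [-6.3, -0.3, 0], -1],
  [[0, 0, 0], [-6.5, -0.3, 0], -1],
  [[0, 0, 0], [-6.5, -0.3, 0], -1],
  [[0, 0, 0], [-6.5, -0.3, 0], -1],
])

```text
clock: 3.62
position: [0.5476, -0.0958, 0.0926]
ee_rot: [-0.324, -3.125, 0.0]
force: [-0.2, 0.1, -0.1]
width: 0.006
gripper_force: 0.0
```

Request:
drive_tool([
  [[0, 0, 0], [2, 0, 0], -1],
  [[0, 0, 0], [5, 0, 0], -1],
  [[0, 0, 0], [8, 0, 0], -1],
  [[0, 0, 0], [9, 0, -3], -1],
  [[0, 0, 0], [9, 0, -6], -1],
  [[0, 0, 0], [9, 0, -8], -1],
  [[0, 0, 0], [9, 0, -8], -1],
  [[0, 0, 0], [9, 0, -8], -1],
])

```text
clock: 4.28
position: [0.4601, -0.0771, 0.1737]
ee_rot: [0.324, 3.122, 0.002]
force: [-0.4, 0.7, -0.3]
width: 0.006
gripper_force: 0.0
```

Run:
```python
from h import *
a=cams.get_image("top")[160:330,200:410];b=cams.get_image("scene")[130:300,190:400]
cv2.imwrite("pics/after.png",cv2.resize(np.vstack([a,b]),None,fx=1.75,fy=1.75,interpolation=2))
s=readout.observe();print(s["clock"],s["position"],s["force"])
```

```text
4.3833 [ 0.45901175 -0.07705224  0.17215174] [ 0.98286939  0.35320472 -0.95527597]
```

View pics/after.png

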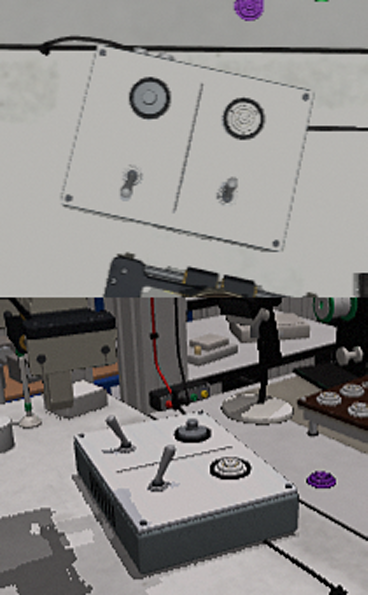

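The right bat now leans to the back. Its tip is at about top px (332,266), which matches the predicted "on" position. The left bat is still off, the sensor is in its seat and the arm is clear.

```bash
python3 -c "
from cell import job
print(job.sign_off())"
```

```text
the job is handed in; nothing more can be done
None
```

I switched on the right channel, the one holding the sensor, and handed the job in at about 4.4 s; the last picture shows its toggle leaning to the back, the left toggle still off and the sensor in its seat, but sign-off gave no verdict.

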